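# Square a report in the binding jig

### The arm

A 6-joint arm with a two-finger parallel gripper is mounted at the origin on the work surface. World frame = base frame: x ahead of the robot, y to its left, z up, the work surface at z = 0. Lengths are in mm, angles in rad, forces in N, time in s.
With the tool pointing down it reaches from about 275 to 1000 mm from the base axis. Payload 8.4 kg.
Tool frame: the origin (TCP) lies between the finger pads; the fingertips stand r.finger_overhang ahead of it and the grasp point (between the pads) is the TCP (r.finger_overhang is the distance from the TCP to the fingertips, in mm); z points along the fingers, y is the line along which they close (so a half turn about z gives the same grasp; the last joint's range is limited). The gripper opens to 85 mm and grips with 20 to 120 N. Pads are 22 mm wide; open, the fingers measure 114 mm over their backs; the gripper's body (76 mm by 85 mm) begins 54 mm behind the grasp point. The pads swing forward as they close: fully open they stand 13 mm farther back than shut.
Start: joints at [-1.339, 0.353, 1.633, -0, 1.155, -0.002], TCP at [144.796, -607.999, 250.281] pointing down, gripper open.
Joint ranges: [-2.63, 2.63], [-0.92, 2.1], [0.06, 2.66], [-1.3, 4.44], [0, 2.69], [-3.02, 3.02]. Speed limits (rad/s): [2.22, 2.22, 2.79, 3.14, 3.14, 3.14].

### API

Orientations are given as [roll, pitch, yaw] about the fixed x, y, z axes, in that order (R = Rz(yaw) Ry(pitch) Rx(roll)).
In Python, from rig import r, cams, sign_off gives the robot as it stands.
- The arm moves only by the shell command python3 -m crank 'ROWS' [FORCE]. ROWS is JSON, a list of rows, each a list of 7 numbers: the shift along the tool's x, y, z in m, then the turn, a rotation vector about the tool's x, y, z in rad, then the closure, from 0 (fully open) to 1 (shut). In form: [[dx, dy, dz, ax, ay, az, gripper], ...]. A call has 1 to 5 rows; each row is the pose to reach, as a shift and turn from the pose commanded when the call began, along the tool's axes at that moment; what a row does not reach only later rows make up. A row lasts 1/10 s, in which the tool goes at most 50 mm and 8.59 degrees, less where a joint would pass 70% of its speed; a pose out of reach is approached as far as the arm can. A call with a gripper value outside its range is refused whole. The fingers move at their own pace and stop on an object; FORCE is the grip in N (left out, the last holds). Time passes only in rows, so rows that repeat a pose let the fingers close. It gives the time, the measured TCP pose, the force, the opening and the grip force at its end, in the units of the state.
- r.sense(): the state, without advancing time (a new reading comes with each control period).
- cams.grab_frame(name): name is "scene" or "top"; returns a dict with "image" (400x640x3 uint8, red, green, blue), "fx", "fy", "cx", "cy" (pixels), "position" and "orientation" of the camera in the world. Camera axes: x right, y down, z forward; pixel columns grow to the right and rows downward; lengths in mm; the calibration is good to about 2 mm. A picture is of the moment at which its call begins. There is no depth.
- sign_off(): hands the job in; it is judged then, once.
The state is a dict: "clock": time; "qpos": joint angles; "qvel": joint speeds; "joint_efforts": joint torques, N m; "eef_pos": TCP position; "tcp_rot": TCP orientation; "contact_force": force on the tool from outside, world axes, zero at the start; "wrist_torque": the same for the moment, N m; "opening": opening from 0.0 (shut) to 1.0 (fully open); "grasp_force": force on a finger pad.
Only numpy, scipy, OpenCV 4.12 (cv2) and the standard library are available. Lean on these libraries where they do the work, as an engineer would, in place of code of your own. Each camera call takes 0.05 s, during which the arm holds its last target. There are 200 camera calls.

### The job

Using only the outside of your fingers, swing the cam lever of the binding jig round by its upright peg until the cam is at its low point, with the lever pointing straight away from the slide; only then push the slide forward by its upright tab, fully home, so that it slides the report up against the end stop. Let the slide move the report: do not touch the report with the hand, pick nothing up, and leave the other things on the desk where they are.

Things in the scene. Friction and masses are not known exactly. Their poses are not given: they have to be found in the camera images.
- jig: Binding jig fixed to the desk: grey bed plate x -110..190, y -125..125 mm, top 12 mm above the desk; origin on the desk surface. +x is the way the slide is pushed (forward), z up. Steel end stop at x 165..179, y 0..110, 46 mm high; low side rail at y 115..123, 32 mm high. Cam on the -y side, report on the +y side. Place and yaw vary.
- slide (a joint): Travel of the aluminium slide along jig +x, m: 0 back (starts at 0 to 0.015), 0.060 fully home (a stop). A bar across the jig, top 32 mm above the desk, with an upright tab; its front face, at jig x = -36 mm + travel, meets the cam and pushes the report. About 3 N friction, no spring. With the cam over about 0.4 rad off its low point it jams on the cam before it is home.
- slide_tab (a point): Middle of the top edge of the rear face (the face to push, towards jig -x) of the slide's upright tab; moves with the slide; jig y = 55 mm. Tab 50 mm wide along y, 14 mm thick (from this face to +x), top 86.5 mm above the desk. The rear face is plain down to 20 mm above the desk, where a foot plate reaches 25 mm behind it.
- cam (a joint): Angle of the steel eccentric cam, rad, counter-clockwise positive from above. 0: lever and high point straight at the slide (jig -x). +3.14 or -3.14: low point at the slide, lever straight away from it (jig +x). Either sense will do; stops at +-3.5. Starts within +-1.8. Friction 0.3 N m (6 N at the peg), stays where left. Disc radius 34 mm, centre 14 mm off the axis towards the lever.
- cam_axis (a point): Point on the cam's axis at the top of its hub, 47 mm above the desk; jig x = 45 mm, y = -75 mm. Fixed to the jig.
- cam_peg (a point): Centre of the top of the upright peg at the end of the cam's lever: 14 mm diameter, top 89 mm above the desk, free down to the lever's top 44 mm above the desk, 55 mm from the cam's axis. In jig axes it is at the cam's axis + 55 mm x (-cos a, -sin a), a being the cam's angle.
- report: Hardbound report, loose stiff block 140 mm (its x, along the jig) x 90 x 22 mm, brown board covers, lying on the bed, top 34 mm above the desk. Origin at the centre of its underside. Starts 19 to 40 mm short of the end stop, skewed up to 0.04 rad; against the stop its origin is at jig x = 95 mm.
- staple_box: Bystander: loose staple box 32 x 60 x 22 mm lying on the jig's bed in the far corner on the cam's side, its top 34 mm above the desk. Origin at the centre of its underside, as for all the loose things.
- eraser: Bystander: loose eraser 40 x 18 x 12 mm lying on the bed between the cam and the end stop, its top 24 mm above the desk.
- stapler: Bystander: stapler 130 x 34 x 60 mm on the desk, left of the jig.
- mug: Bystander: mug 80 mm across, 92 mm high, left of the jig.
- drink: Bystander: small drink bottle 54 mm across, 130 mm high, right of the jig.
- calculator: Bystander: calculator 150 x 100 x 20 mm, right of the jig.
- tape_roll: Bystander: tape roll 90 mm across, 24 mm high, lying flat to the left, near the robot.
- marker: Bystander: marker pen 120 x 13 x 13 mm, to the right, near the robot.
Mind the look-alikes: they are no part of the job. Leave any red look-alike of the report alone.

How it is judged (in metres and radians):
On the way, in this order (a step that is already met when the one before it is completed fails the run):
1. the cam is turned to its low point, the slide still back ((value of joint cam above 2.72 rad or value of joint cam below -2.72 rad) and value of joint slide below 0.03 m), for 0.2 s.
2. the slide is fully home and the report against the end stop (value of joint slide above 0.056 m and x of report in the frame of jig above 0.089 m and angle between the x axis of report and the x axis of jig, either way round below 0.05 rad), for 0.2 s.
At the end, for the whole second after the job is handed in: The cam is within 0.42 rad of its low point, the slide within 4 mm of fully home, and the report lies on the bed at rest, within 6 mm of the end stop and square to it within 0.05 rad (all of step 2 and (value of joint cam above 2.72 rad or value of joint cam below -2.72 rad) and linear speed of report below 0.01 m/s and height (world z) of report below 0.016 m); the robot touches nothing.
It fails at once if the slide is pushed forward (over 8 mm) while the cam is not at its low point (not (value of joint cam above 2.72 rad or value of joint cam below -2.72 rad) and distance of slide_tab from where it was at the start of the episode above 0.008 m).
It fails at once if the report is lifted (height (world z) of report above 0.024 m).
It fails at once if the hand touches the report (contact force between any of the fingers, the arm and report above 1 N).
It fails at once if a bystander is moved by more than 20 mm or lifted (distance of any of staple_box, eraser, stapler, mug, drink, calculator, tape_roll, marker from where it was at the start of the episode above 0.02 m).
It also fails if it takes over 61 s, if anything falls off the work surface, if the arm or the gripper's body presses on something with over 40 N, if the wrist force passes 120 N, or if a joint passes its speed limit or range.

## Working session

There is one attempt and no reset: what is moved stays moved. The work goes in short steps, Python scripts to look and compute and a shell command to move; the robot and the scene stay as the last step left them, time stands still between calls to the robot, and variables do not carry over. Pictures are saved under pics/ and viewed, at most 10 in all, crops included, and the job is handed in when it is done.

```bash
mkdir -p pics; python3 - <<'E'
from rig import r,cams
import cv2
for n in("scene","top"):
    f=cams.grab_frame(n);cv2.imwrite(f"pics/{n}0.png",f["image"][:,:,::-1])
    print({k:v for k,v in f.items() if k!="image"})
print(r.sense(),r.finger_overhang)
E
```

```text
{'fx': 413.59671757155644, 'fy': 413.59671757155644, 'cx': 323.32557547242294, 'cy': 198.05142948113172, 'position': array([ 919.84007688, -381.44153961,  905.14446922]), 'orientation': array([-2.55587379e+00,  1.31132540e-04,  7.86842352e-01])}
{'fx': 513.1621233808321, 'fy': 513.1621233808321, 'cx': 321.4548174095079, 'cy': 194.22296775938523, 'position': array([ 364.61724931,   10.34431021, 1688.74755098]), 'orientation': array([-3.04436536, -0.01566122, -1.56946892])}
{'clock': 0.1, 'qpos': array([-1.33937797e+00,  3.53583813e-01,  1.63407058e+00, -2.82513265e-05,
        1.15521632e+00, -2.40670172e-03]), 'qvel': array([-7.06337174e-04, -2.50296099e-03, -2.73820187e-03, -7.41923361e-04,
        9.35628806e-05, -2.19996734e-03]), 'joint_efforts': array([-1.13435788e-03, -6.06356120e+01, -3.42819858e+01,  9.11048619e-05,
        3.97905489e-03,  1.93239873e-05]), 'eef_pos': array([ 144.70509271, -607.59047604,  249.6290433 ]), 'tcp_rot': array([-3.14031454e+00,  2.27560637e-05,  2.33836497e-01]), 'contact_force': array([-0.01262159,  0.49854401, -0.06484924]), 'wrist_torque': array([-0.01743213,  0.0104564 ,  0.00738087]), 'grasp_force': 0.0, 'opening': 0.9986254252616257} 19.0
```

View pics/scene0.png

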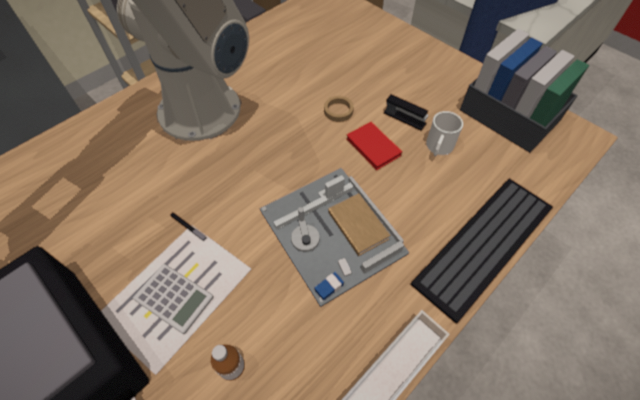

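View pics/top0.png

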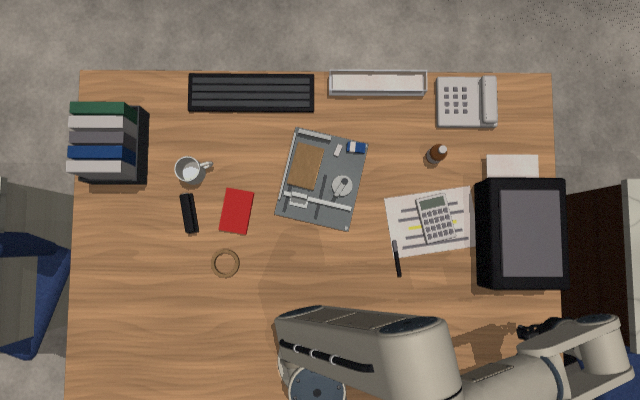

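The jig is at about (322,180) in the top view and (333,235) in the scene view. The brown block on the jig bed, top (306,166), is the report. The red block at top (236,211) is on the desk, so it is the look-alike. I'll enlarge both views.

```bash
python3 - <<'E'
import cv2
a=cv2.imread("pics/top0.png")[120:240,265:385];b=cv2.imread("pics/scene0.png")[160:310,250:420]
cv2.imwrite("pics/c1.png",cv2.resize(a,None,fx=5,fy=5,interpolation=cv2.INTER_CUBIC))
cv2.imwrite("pics/c2.png",cv2.resize(b,None,fx=4,fy=4,interpolation=cv2.INTER_CUBIC))
E
```

```text
(no output)
```

View pics/c1.png

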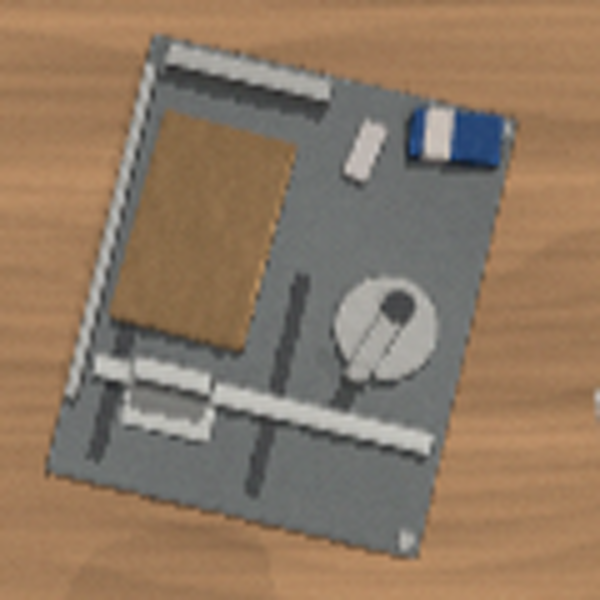

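View pics/c2.png

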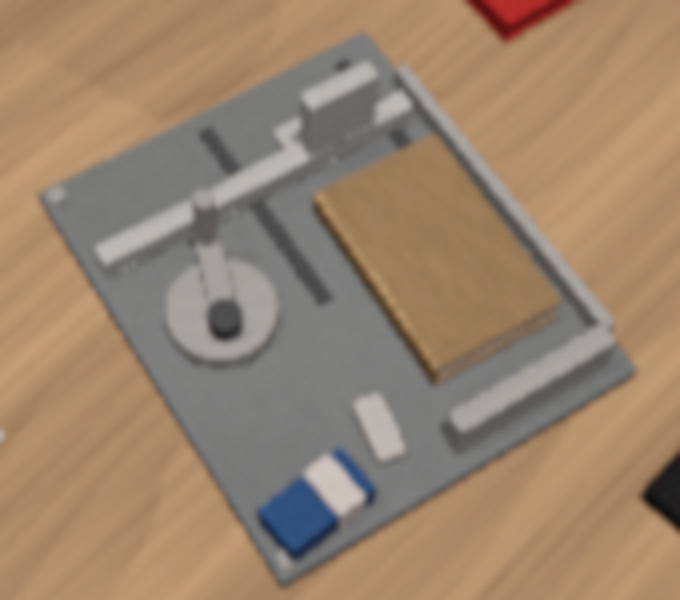

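```bash
cat > g.py <<'E'
import numpy as np
from scipy.spatial.transform import Rotation as R
from scipy.optimize import least_squares
C={'top':(513.162,321.455,194.223,[364.617,10.344,1688.748],[-3.04436536,-0.01566122,-1.56946892]),
'scene':(413.597,323.326,198.051,[919.84,-381.4415,905.144],[-2.55587379,1.3113e-4,.786842352])}
def proj(n,P):
    f,cx,cy,p,o=C[n];q=R.from_euler('xyz',o).inv().apply(np.atleast_2d(P)-p)
    return np.c_[f*q[:,0]/q[:,2]+cx,f*q[:,1]/q[:,2]+cy]
def crop(n,uv):
    s,o=((5,(265,120)) if n=='top' else (4,(250,160)))
    return (np.array(uv)+.5)/s-.5+o
def tri(a,b):
    return least_squares(lambda P:np.r_[proj('top',P)[0]-a,proj('scene',P)[0]-b],[430,0,50])
def jig2w(p,P): return R.from_euler('z',p[2]).apply(np.atleast_2d(P))+[p[0],p[1],0]
E
python3 - <<'E'
from g import *
J=np.array([[190,125,12],[190,-125,12],[-110,125,12],[-110,-125,12.]])
t=crop('top',[(155,35),(518,120),(47,472),(420,557)]);s=crop('scene',[(635,372),(283,585),(365,33),(40,195)])
def f(p,w=(1,1)):
    P=jig2w(p,J);return np.r_[w[0]*(proj('top',P)-t).ravel(),w[1]*(proj('scene',P)-s).ravel()]
for w in((1,1),(1,0),(0,1)):
    S=least_squares(f,[430,0,-.2],x_scale=[10,10,.1],args=(w,));print(w,S.x,np.sqrt(np.mean(f(S.x)**2)))
    if w==(1,1):p=S.x
W2J=lambda P:R.from_euler('z',-p[2]).apply(P-[p[0],p[1],0])
for k,a,b in(("hub",(398,305),(225,316)),("peg",(357,372),(205,197)),("tabL_top_rear",None,None)):
    if a:
        S=tri(crop('top',a),crop('scene',b));print(k,S.x,S.cost,W2J(S.x))
pc=W2J
for a in np.linspace(-1.8,1.8,13):
    P=jig2w(p,[45-55*np.cos(a),-75-55*np.sin(a),89])
    print(round(a,2),((proj('top',P)-[265,120]+.5)*5-.5).round(),((proj('scene',P)-[250,160]+.5)*4-.5).round())
for sl in(0,.015):
    x=-36+sl*1000
    for P in([x,110,32],[x,-110,32]):
        P=jig2w(p,P);print(sl,((proj('top',P)-[265,120]+.5)*5-.5).round(),((proj('scene',P)-[250,160]+.5)*4-.5).round())
E
```

```text
(1, 1) [ 5.41733341e+02 -6.17679032e+00 -2.30453601e-01] 0.5148062181215315
(1, 0) [ 5.41580197e+02 -7.33741796e+00 -2.27154905e-01] 0.5941158263017968
(0, 1) [ 5.41774814e+02 -5.41892040e+00 -2.32730191e-01] 0.5501503058022675
hub [568.8060551  -88.81088797  47.53942977] 0.01606560210996779 [ 45.23220073 -74.26556385  47.53942977]
peg [521.89218422 -59.13936479  91.74591979] 0.08640614694523055 [ -7.21894699 -56.09449697  91.74591979]
-1.8 [[325. 259.]] [[314. 255.]]
-1.5 [[317. 284.]] [[301. 232.]]
-1.2 [[317. 310.]] [[281. 215.]]
-0.9 [[324. 335.]] [[256. 203.]]
-0.6 [[339. 356.]] [[228. 199.]]
-0.3 [[359. 373.]] [[200. 201.]]
-0.0 [[384. 383.]] [[174. 211.]]
0.3 [[410. 385.]] [[151. 227.]]
0.6 [[436. 379.]] [[134. 247.]]
0.9 [[458. 366.]] [[125. 272.]]
1.2 [[476. 347.]] [[124. 297.]]
1.5 [[487. 324.]] [[133. 322.]]
1.8 [[491. 298.]] [[149. 343.]]
0 [[ 92. 364.]] [[408. 100.]]
0 [[423. 442.]] [[108. 255.]]
0.015 [[ 98. 342.]] [[421. 116.]]
0.015 [[428. 420.]] [[120. 273.]]
```

Two-view checks: the hub triangulates to z 47.5 (47 given) and the peg top to 91.7 (89 given). The jig is at (541.7, -6.2), yaw -0.2305, the cam at about -0.32, and the slide at about 7 mm of travel. I'll swing the cam negative, using the closed finger's back (tool +y) with the tips at z≈57, above everything except the peg and tab.

```bash
cat >> g.py <<'E'
JP=[541.73,-6.18,-.2305]
def rows(start,targets,grip=1):
    """start,targets: [x,y,z mm,yaw]; prints rows relative to start, tool pointing down"""
    s=np.array(start);Rs=R.from_euler('xyz',[np.pi,0,s[3]])
    o=[]
    for t in targets:
        d=Rs.inv().apply(np.array(t[:3])-s[:3])/1000
        o.append([*(float(round(v,4)) for v in d),0,0,float(round(-(t[3]-s[3]),3)),grip])
    print(str(o).replace('0.0,','0,'))
def line(start,end,ncalls,grip=1):
    start=np.array(start,float);end=np.array(end,float)
    for c in range(ncalls):
        k=np.arange(1,6)/5/ncalls+c/ncalls
        rows(start+(end-start)*c/ncalls,[start+(end-start)*q for q in k],grip)
def now():
    from rig import r
    s=r.sense();print(s['clock'],s['eef_pos'].round(1),s['tcp_rot'].round(3),s['contact_force'].round(1),s['opening'])
    return [*s['eef_pos'],s['tcp_rot'][2]]
def pushpose(a,off,z=76):
    """tool pose behind the peg at cam angle a, tool centre off mm behind peg centre"""
    th=a+np.pi/2
    P=jig2w(JP,[45-55*np.cos(a)-off*np.cos(th),-75-55*np.sin(a)-off*np.sin(th),z])[0]
    return [*P,th+JP[2]+np.pi/2]
E
python3 - <<'E'
from g import *
e=pushpose(-.32,36,250);print(e)
line([144.8,-608,250.3,.234],e,4)
E
```

```text
[np.float64(502.69847590402236), np.float64(-91.38754827715101), np.float64(250.0), 2.591092653589793]
[[0.0234, -0.021, 0, 0, 0, -0.118, 1], [0.0468, -0.042, 0, 0, 0, -0.236, 1], [0.0702, -0.0629, 0, 0, 0, -0.354, 1], [0.0936, -0.0839, 0.0001, 0, 0, -0.471, 1], [0.117, -0.1049, 0.0001, 0, 0, -0.589, 1]]
[[0.0311, -0.0044, 0, 0, 0, -0.118, 1], [0.0622, -0.0089, 0, 0, 0, -0.236, 1], [0.0933, -0.0133, 0, 0, 0, -0.354, 1], [0.1244, -0.0177, 0.0001, 0, 0, -0.471, 1], [0.1555, -0.0222, 0.0001, 0, 0, -0.589, 1]]
[[0.0283, 0.0136, 0, 0, 0, -0.118, 1], [0.0567, 0.0272, 0, 0, 0, -0.236, 1], [0.085, 0.0408, 0, 0, 0, -0.354, 1], [0.1133, 0.0544, 0.0001, 0, 0, -0.471, 1], [0.1416, 0.068, 0.0001, 0, 0, -0.589, 1]]
[[0.016, 0.0271, 0, 0, 0, -0.118, 1], [0.032, 0.0541, 0, 0, 0, -0.236, 1], [0.048, 0.0812, 0, 0, 0, -0.354, 1], [0.064, 0.1082, 0.0001, 0, 0, -0.471, 1], [0.08, 0.1353, 0.0001, 0, 0, -0.589, 1]]
```

```bash
python3 -m crank '[[0.0234,-0.021,0,0,0,-0.118,1],[0.0468,-0.042,0,0,0,-0.236,1],[0.0702,-0.063,0,0,0,-0.354,1],[0.0936,-0.084,0,0,0,-0.471,1],[0.117,-0.105,0,0,0,-0.589,1]]' 30
python3 -m crank '[[0.0311,-0.0044,0,0,0,-0.118,1],[0.0622,-0.0089,0,0,0,-0.236,1],[0.0933,-0.0133,0,0,0,-0.354,1],[0.1244,-0.0177,0,0,0,-0.471,1],[0.1555,-0.0222,0,0,0,-0.589,1]]'
python3 -m crank '[[0.0283,0.0136,0,0,0,-0.118,1],[0.0567,0.0272,0,0,0,-0.236,1],[0.085,0.0408,0,0,0,-0.354,1],[0.1133,0.0544,0,0,0,-0.471,1],[0.1416,0.068,0,0,0,-0.589,1]]'
python3 -m crank '[[0.016,0.0271,0,0,0,-0.118,1],[0.032,0.0541,0,0,0,-0.236,1],[0.048,0.0812,0,0,0,-0.354,1],[0.064,0.1082,0,0,0,-0.471,1],[0.08,0.1353,0,0,0,-0.589,1]]'
python3 - <<'E'
from g import *
s=now();e=pushpose(-.32,36,120);line(s,e,1)
line(e,pushpose(-.32,36,76),1)
E
```

```text
clock: 0.6
eef_pos: [234.7, -477.5, 250.0]
tcp_rot: [-3.141, -0.0, 0.827]
contact_force: [-0.4, -0.3, 0.5]
opening: 0.142
grasp_force: 0.0
clock: 1.1
eef_pos: [324.2, -348.4, 250.1]
tcp_rot: [-3.141, -0.0, 1.416]
contact_force: [0.9, -0.7, 0.2]
opening: 0.001
grasp_force: 0.0
clock: 1.6
eef_pos: [413.7, -219.4, 250.1]
tcp_rot: [-3.141, -0.0, 2.006]
contact_force: [-0.1, -0.3, 0.2]
opening: -0.003
grasp_force: 0.0
clock: 2.1
eef_pos: [503.4, -90.2, 250.1]
tcp_rot: [-3.141, -0.0, 2.595]
contact_force: [0.5, -0.0, 0.2]
opening: 0.004
grasp_force: 0.0
2.1 [503.4 -90.2 250.1] [-3.141 -0.     2.595] [ 0.5 -0.   0.2] 0.004386846338898655
[[-0, -0.0003, 0.026, 0, 0, 0.001, 1], [-0, -0.0005, 0.052, 0, 0, 0.001, 1], [-0, -0.0008, 0.078, 0, 0, 0.002, 1], [-0, -0.0011, 0.104, 0, 0, 0.003, 1], [-0, -0.0013, 0.1301, 0, 0, 0.004, 1]]
[[0, -0, 0.0088, 0, 0, -0, 1], [0, -0, 0.0176, 0, 0, -0, 1], [0, -0, 0.0264, 0, 0, -0, 1], [0, -0, 0.0352, 0, 0, -0, 1], [0, -0, 0.044, 0, 0, -0, 1]]
```

Tracking is accurate. I'll descend behind the peg, then take a look.

```bash
python3 -m crank '[[0,0,0.026,0,0,0,1],[0,0,0.052,0,0,0,1],[0,-0.001,0.078,0,0,0.002,1],[0,-0.001,0.104,0,0,0.003,1],[0,-0.001,0.13,0,0,0.004,1]]'
python3 -m crank '[[0,0,0.009,0,0,0,1],[0,0,0.018,0,0,0,1],[0,0,0.027,0,0,0,1],[0,0,0.036,0,0,0,1],[0,0,0.044,0,0,0,1]]'
python3 - <<'E'
from g import *
from rig import cams
import cv2
s=now()
f=cams.grab_frame("scene")["image"][140:310,230:420,::-1];cv2.imwrite("pics/d1.png",cv2.resize(f,None,fx=3,fy=3,interpolation=cv2.INTER_CUBIC))
rows(s,[pushpose(a,o) for a,o in((-.32,30),(-.32,26),(-.32,22),(-.36,21),(-.42,20))])
E
```

```text
clock: 2.6
eef_pos: [502.2, -92.2, 119.1]
tcp_rot: [-3.142, -0.0, 2.586]
contact_force: [0.3, 0.3, 0.3]
opening: 0.002
grasp_force: 0.0
clock: 3.1
eef_pos: [502.8, -92.4, 76.1]
tcp_rot: [3.141, 0.001, 2.586]
contact_force: [0.2, 0.2, -0.8]
opening: 0.001
grasp_force: 0.0
3.1 [502.8 -92.4  76.1] [3.141e+00 1.000e-03 2.586e+00] [ 0.2  0.2 -0.8] 0.001347877598855963
[[0.0007, 0.0068, 0.0001, 0, 0, -0.005, 1], [0.0007, 0.0108, 0.0001, 0, 0, -0.005, 1], [0.0007, 0.0148, 0.0001, 0, 0, -0.005, 1], [0.0015, 0.018, 0.0001, 0, 0, 0.035, 1], [0.0025, 0.0224, 0.0001, 0, 0, 0.095, 1]]
```

View pics/d1.png

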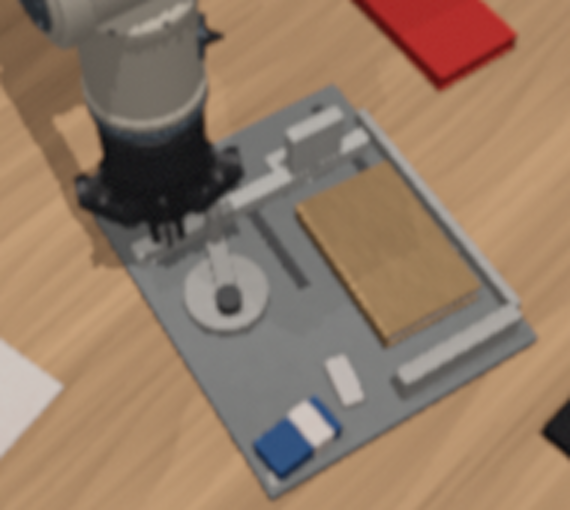

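The picture shows the finger tips at (170,235) beside the peg at (218,210), clear of the bed and slide. I'll begin pushing gently.

```bash
python3 -m crank '[[0.001,0.007,0,0,0,-0.005,1],[0.001,0.011,0,0,0,-0.005,1],[0.001,0.015,0,0,0,-0.005,1],[0.0015,0.018,0,0,0,0.035,1],[0.0025,0.0225,0,0,0,0.095,1]]'
python3 - <<'E'
from g import *
s=now()
rows(s,[pushpose(a,20) for a in(-.48,-.54,-.6,-.66,-.72)])
E
```

```text
clock: 3.65
eef_pos: [512.0, -72.1, 76.6]
tcp_rot: [-3.141, 0.0, 2.49]
contact_force: [-2.6, -5.6, 1.7]
opening: -0.001
grasp_force: 3.1
3.65 [512.  -72.1  76.6] [-3.141  0.     2.49 ] [-2.6 -5.6  1.7] -0.0014713255376782362
[[0.0007, 0.0036, 0.0006, 0, 0, 0.059, 1], [0.0016, 0.007, 0.0006, 0, 0, 0.119, 1], [0.0023, 0.0105, 0.0006, 0, 0, 0.179, 1], [0.0028, 0.014, 0.0006, 0, 0, 0.239, 1], [0.0031, 0.0175, 0.0006, 0, 0, 0.299, 1]]
```

Contact at 6 N, as predicted for the peg. I'll plan the arc.

```bash
python3 -m crank '[[0.001,0.0036,0,0,0,0.059,1],[0.0016,0.007,0,0,0,0.119,1],[0.0023,0.0105,0,0,0,0.179,1],[0.0028,0.014,0,0,0,0.239,1],[0.0031,0.0175,0,0,0,0.299,1]]'
python3 - <<'E'
from g import *
s=now();print(pushpose(-.72,20))
a=-.72;st=s
for c in range(2):
    rows(st,[pushpose(a-.09*k,20) for k in range(1,6)]);a-=.45;st=pushpose(a,20)
E
```

```text
clock: 4.15
eef_pos: [519.8, -56.2, 76.6]
tcp_rot: [-3.14, -0.0, 2.19]
contact_force: [-4.0, -4.4, 3.6]
opening: 0.001
grasp_force: 2.9
4.15 [519.8 -56.2  76.6] [-3.14 -0.    2.19] [-4.  -4.4  3.6] 0.0009587641127879533
[np.float64(520.1607062992676), np.float64(-56.34899883507242), np.float64(76.0), 2.191092653589793]
[[0.0012, 0.0052, 0.0006, 0, 0, 0.089, 1], [0.0023, 0.0104, 0.0006, 0, 0, 0.179, 1], [0.003, 0.0156, 0.0006, 0, 0, 0.269, 1], [0.0032, 0.0208, 0.0006, 0, 0, 0.359, 1], [0.0029, 0.0261, 0.0006, 0, 0, 0.449, 1]]
[[0.0016, 0.005, 0, 0, 0, 0.09, 1], [0.0027, 0.0102, 0, 0, 0, 0.18, 1], [0.0033, 0.0154, 0, 0, 0, 0.27, 1], [0.0035, 0.0207, 0, 0, 0, 0.36, 1], [0.0032, 0.0259, 0, 0, 0, 0.45, 1]]
```

```bash
python3 -m crank '[[0.0014,0.0051,0,0,0,0.09,1],[0.0025,0.0103,0,0,0,0.18,1],[0.0032,0.0155,0,0,0,0.27,1],[0.0034,0.0208,0,0,0,0.36,1],[0.0031,0.026,0,0,0,0.45,1]]'
python3 -m crank '[[0.0016,0.005,0,0,0,0.09,1],[0.0027,0.0102,0,0,0,0.18,1],[0.0033,0.0154,0,0,0,0.27,1],[0.0035,0.0207,0,0,0,0.36,1],[0.0032,0.0259,0,0,0,0.45,1]]'
python3 - <<'E'
from g import *
s=now();print(pushpose(-1.62,20))
rows(s,[pushpose(-1.62-.09*k,20) for k in range(1,6)])
from rig import cams
import cv2
f=cams.grab_frame("scene")["image"][140:310,230:420,::-1];cv2.imwrite("pics/d2.png",cv2.resize(f,None,fx=3,fy=3,interpolation=cv2.INTER_CUBIC))
E
```

```text
clock: 4.65
eef_pos: [538.7, -38.3, 76.5]
tcp_rot: [-3.139, -0.0, 1.739]
contact_force: [-6.2, -3.2, 3.0]
opening: -0.001
grasp_force: 3.0
clock: 5.15
eef_pos: [563.5, -30.2, 76.5]
tcp_rot: [-3.139, 0.0, 1.288]
contact_force: [-5.8, 1.2, 4.6]
opening: 0.005
grasp_force: 3.1
5.15 [563.5 -30.2  76.5] [-3.139  0.     1.288] [-5.8  1.2  4.6] 0.004665818453958273
[np.float64(564.3661791818425), np.float64(-31.093348287642645), np.float64(76.0), 1.2910926535897929]
[[0.001, 0.0061, 0.0005, 0, 0, 0.087, 1], [0.0021, 0.0113, 0.0005, 0, 0, 0.177, 1], [0.0028, 0.0165, 0.0005, 0, 0, 0.267, 1], [0.003, 0.0218, 0.0005, 0, 0, 0.357, 1], [0.0027, 0.027, 0.0005, 0, 0, 0.447, 1]]
```

View pics/d2.png

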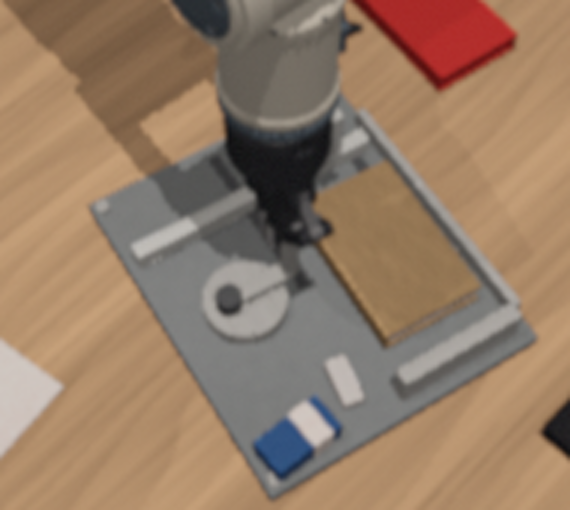

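The lever now points toward the report side, with the peg at (290,270) and the finger behind it. The report, eraser and box haven't moved, so I'll continue.

```bash
python3 -m crank '[[0.001,0.0058,0,0,0,0.09,1],[0.0021,0.011,0,0,0,0.18,1],[0.0028,0.0162,0,0,0,0.27,1],[0.003,0.0215,0,0,0,0.36,1],[0.0027,0.0267,0,0,0,0.45,1]]'
python3 -m crank '[[0.0016,0.005,0,0,0,0.09,1],[0.0027,0.0102,0,0,0,0.18,1],[0.0033,0.0154,0,0,0,0.27,1],[0.0035,0.0207,0,0,0,0.36,1],[0.0032,0.0259,0,0,0,0.45,1]]'
python3 - <<'E'
from g import *
s=now();print(pushpose(-2.52,20))
rows(s,[pushpose(-2.52-.09*k,20) for k in range(1,6)])
E
```

```text
clock: 5.7
eef_pos: [590.2, -34.5, 76.3]
tcp_rot: [-3.139, 0.0, 0.84]
contact_force: [-3.7, 5.3, 0.5]
opening: 0.0
grasp_force: 3.2
clock: 6.2
eef_pos: [612.2, -49.2, 76.3]
tcp_rot: [-3.14, 0.0, 0.39]
contact_force: [-1.4, 5.6, 0.1]
opening: -0.001
grasp_force: 3.1
6.2 [612.2 -49.2  76.3] [-3.14  0.    0.39] [-1.4  5.6  0.1] -0.001303602446606474
[np.float64(611.6281724717194), np.float64(-50.02152061392869), np.float64(76.0), 0.39109265358979317]
[[0.0007, 0.0055, 0.0003, 0, 0, 0.089, 1], [0.0018, 0.0106, 0.0003, 0, 0, 0.179, 1], [0.0025, 0.0159, 0.0003, 0, 0, 0.269, 1], [0.0027, 0.0211, 0.0003, 0, 0, 0.359, 1], [0.0024, 0.0264, 0.0003, 0, 0, 0.449, 1]]
```

```bash
python3 -m crank '[[0.0007,0.0055,0,0,0,0.09,1],[0.0018,0.0106,0,0,0,0.18,1],[0.0025,0.0159,0,0,0,0.27,1],[0.0027,0.0211,0,0,0,0.36,1],[0.0024,0.0264,0,0,0,0.45,1]]'
python3 -m crank '[[0.0015,0.005,0,0,0,0.08,1],[0.0024,0.0095,0,0,0,0.16,1],[0.0024,0.0095,0,0,0,0.16,1],[0.0024,0.0095,0,0,0,0.16,1]]'
python3 -m crank '[[0,-0.008,0,0,0,0,1],[0,-0.02,0,0,0,0,1],[0,-0.03,-0.03,0,0,0,1],[0,-0.03,-0.065,0,0,0,1],[0,-0.03,-0.1,0,0,0,1]]'
python3 - <<'E'
from g import *
s=now()
tgt=jig2w(JP,[-105,55,176])[0];print(tgt)
line(s,[*tgt,JP[2]+np.pi/2],2)
E
```

```text
clock: 6.7
eef_pos: [625.6, -72.7, 76.4]
tcp_rot: [-3.14, -0.001, -0.06]
contact_force: [1.8, 7.0, -1.9]
opening: -0.001
grasp_force: 3.2
clock: 7.1
eef_pos: [627.3, -83.0, 76.5]
tcp_rot: [-3.141, -0.001, -0.216]
contact_force: [2.8, 4.2, -1.9]
opening: 0.004
grasp_force: 2.2
clock: 7.6
eef_pos: [632.8, -53.1, 177.2]
tcp_rot: [3.141, 0.001, -0.216]
contact_force: [0.6, 0.1, 0.2]
opening: -0.001
grasp_force: 0.0
7.6 [632.8 -53.1 177.2] [ 3.141e+00  1.000e-03 -2.160e-01] [0.6 0.1 0.2] -0.0009170250058258154
[452.07254818  71.35413011 176.        ]
[[-0.0203, -0.0083, 0.0001, 0, 0, -0.156, 1], [-0.0407, -0.0165, 0.0002, 0, 0, -0.311, 1], [-0.061, -0.0248, 0.0003, 0, 0, -0.467, 1], [-0.0813, -0.0331, 0.0005, 0, 0, -0.623, 1], [-0.1016, -0.0414, 0.0006, 0, 0, -0.778, 1]]
[[-0.0087, -0.0202, 0.0001, 0, 0, -0.156, 1], [-0.0173, -0.0403, 0.0002, 0, 0, -0.311, 1], [-0.026, -0.0605, 0.0003, 0, 0, -0.467, 1], [-0.0347, -0.0807, 0.0005, 0, 0, -0.623, 1], [-0.0433, -0.1008, 0.0006, 0, 0, -0.778, 1]]
```

```bash
python3 -m crank '[[-0.0203,-0.0083,0,0,0,-0.148,1],[-0.0407,-0.0165,0,0,0,-0.296,1],[-0.061,-0.0248,0,0,0,-0.444,1],[-0.0813,-0.0331,0,0,0,-0.592,1],[-0.1016,-0.0414,0,0,0,-0.74,1]]'
python3 -m crank '[[-0.0103,-0.0202,0,0,0,-0.148,1],[-0.0206,-0.0403,0,0,0,-0.296,1],[-0.0309,-0.0605,0,0,0,-0.444,1],[-0.0412,-0.0807,0,0,0,-0.592,1],[-0.0474,-0.0988,0,0,0,-0.74,1]]'
python3 - <<'E'
from g import *
s=now()
from rig import cams
import cv2
f=cams.grab_frame("scene")["image"][160:310,250:420,::-1];g=cams.grab_frame("top")["image"][120:240,265:385,::-1]
a=cv2.resize(f,None,fx=4,fy=4,interpolation=cv2.INTER_CUBIC);b=cv2.resize(g,None,fx=5,fy=5,interpolation=cv2.INTER_CUBIC)
cv2.imwrite("pics/d3.png",a);cv2.imwrite("pics/d4.png",b)
E
```

```text
clock: 8.1
eef_pos: [542.0, 9.2, 176.4]
tcp_rot: [3.141, 0.0, 0.529]
contact_force: [0.1, 0.5, -0.4]
opening: -0.003
grasp_force: 0.0
clock: 8.6
eef_pos: [451.2, 71.0, 176.4]
tcp_rot: [-3.141, 0.0, 1.269]
contact_force: [0.3, -0.4, 0.1]
opening: 0.001
grasp_force: 0.0
8.6 [451.2  71.  176.4] [-3.141  0.     1.269] [ 0.3 -0.4  0.1] 0.0014081146176604397
```

View pics/d3.png

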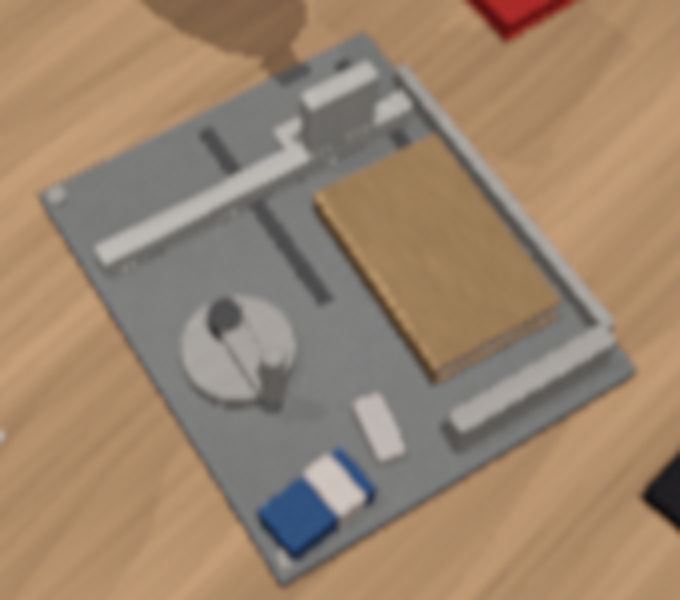

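View pics/d4.png

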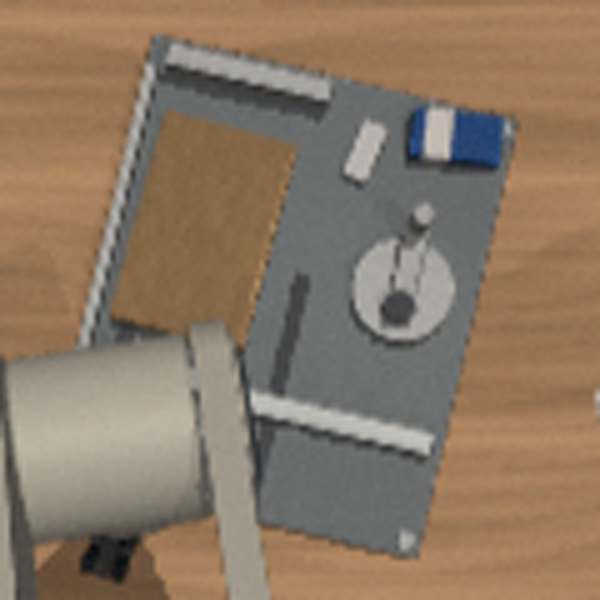

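```bash
python3 - <<'E'
from g import *
pr=lambda n,P:((proj(n,jig2w(JP,P))-([265,120] if n=='top' else [250,160])+.5)*(5 if n=='top' else 4)-.5).round()[0]
for a in(-2.8,-3.0,-3.14,-3.3):
    P=[45-55*np.cos(a),-75-55*np.sin(a),89];print(a,pr('top',P),pr('scene',P))
for x in(-70,-60,-50,-40,-30):
    print(x,pr('top',[x,55,86.5]),pr('scene',[x,55,86.5]),pr('scene',[x,30,86.5]),pr('scene',[x,80,86.5]))
S=tri(crop('top',(171,387)),crop('scene',(336,79)));print(S.x,S.cost,R.from_euler('z',.2305).apply(S.x-[541.73,-6.18,0]))
E
```

```text
-2.8 [394. 212.] [298. 336.]
-3.0 [411. 212.] [284. 349.]
-3.14 [423. 214.] [272. 356.]
-3.3 [436. 218.] [258. 363.]
-70 [160. 428.] [309.  49.] [275.  66.] [343.  32.]
-60 [163. 413.] [318.  60.] [283.  77.] [352.  43.]
-50 [167. 397.] [326.  71.] [292.  88.] [360.  54.]
-40 [171. 382.] [335.  82.] [300. 100.] [369.  65.]
-30 [175. 366.] [344.  93.] [309. 111.] [378.  76.]
[513.25458453  57.85980018  86.08016176] 0.2808389177162188 [-42.35311572  55.8404771   86.08016176]
```

The cam reads about -3.14: peg top at (424,213) against (423,214) for the model. The tab's rear face triangulates to jig x≈-42, y≈56, z 86. Next I descend behind the tab, then approach it.

```bash
python3 - <<'E'
from g import *
s=now();q=JP[2]+np.pi/2
w=lambda x,z:[*jig2w(JP,[x,55,z])[0],q]
rows(s,[w(-105,z) for z in(150,125,100,80,68)])
rows(w(-105,68),[w(x,68) for x in(-95,-85,-77,-70,-64)])
rows(w(-64,68),[w(x,68) for x in(-60,-57,-54,-50,-46)])
E
```

```text
8.7 [450.7  71.4 176.3] [-3.14   0.     1.267] [-0.7  0.6  0.7] 0.00064049733921938
[[0.0004, 0.0014, 0.0263, 0, 0, -0.073, 1], [0.0004, 0.0014, 0.0513, 0, 0, -0.073, 1], [0.0004, 0.0014, 0.0763, 0, 0, -0.073, 1], [0.0004, 0.0014, 0.0963, 0, 0, -0.073, 1], [0.0004, 0.0014, 0.1083, 0, 0, -0.073, 1]]
[[-0, 0.01, 0, 0, 0, -0, 1], [0, 0.02, 0, 0, 0, -0, 1], [0, 0.028, 0, 0, 0, -0, 1], [0, 0.035, 0, 0, 0, -0, 1], [0, 0.041, 0, 0, 0, -0, 1]]
[[0, 0.004, 0, 0, 0, -0, 1], [0, 0.007, 0, 0, 0, -0, 1], [0, 0.01, 0, 0, 0, -0, 1], [0, 0.014, 0, 0, 0, -0, 1], [0, 0.018, 0, 0, 0, -0, 1]]
```

```bash
python3 -m crank '[[0,0.0014,0.026,0,0,-0.073,1],[0,0.0014,0.051,0,0,-0.073,1],[0,0.0014,0.076,0,0,-0.073,1],[0,0.0014,0.096,0,0,-0.073,1],[0,0.0014,0.108,0,0,-0.073,1]]'
python3 -m crank '[[0,0.01,0,0,0,0,1],[0,0.02,0,0,0,0,1],[0,0.028,0,0,0,0,1],[0,0.035,0,0,0,0,1],[0,0.041,0,0,0,0,1]]'
python3 -m crank '[[0,0.004,0,0,0,0,1],[0,0.007,0,0,0,0,1],[0,0.01,0,0,0,0,1],[0,0.014,0,0,0,0,1],[0,0.018,0,0,0,0,1]]'
```

```text
clock: 9.2
eef_pos: [453.9, 69.6, 67.0]
tcp_rot: [-3.141, 0.001, 1.332]
contact_force: [-0.2, 0.4, 0.1]
opening: -0.005
grasp_force: 0.0
clock: 9.7
eef_pos: [495.0, 59.9, 68.9]
tcp_rot: [3.14, -0.0, 1.334]
contact_force: [0.0, -0.7, 0.7]
opening: 0.003
grasp_force: 0.0
clock: 10.2
eef_pos: [511.0, 55.8, 68.2]
tcp_rot: [-3.141, 0.0, 1.335]
contact_force: [-2.6, 1.3, 1.1]
opening: 0.0
grasp_force: 1.7
```

Contact at 3 N, which matches the slide friction. I'll push on.

```bash
python3 -m crank '[[0,0.004,0,0,0,0,1],[0,0.008,0,0,0,0,1],[0,0.012,0,0,0,0,1],[0,0.016,0,0,0,0,1],[0,0.02,0,0,0,0,1]]'
python3 -m crank '[[0,0.003,0,0,0,0,1],[0,0.006,0,0,0,0,1],[0,0.009,0,0,0,0,1],[0,0.012,0,0,0,0,1],[0,0.014,0,0,0,0,1]]'
python3 - <<'E'
from g import *
s=now();print(R.from_euler('z',.2305).apply(np.array(s[:3])-[541.73,-6.18,0]))
E
```

```text
clock: 10.7
eef_pos: [530.8, 51.2, 68.2]
tcp_rot: [-3.141, 0.0, 1.335]
contact_force: [-4.3, 1.4, 1.7]
opening: -0.001
grasp_force: 2.3
clock: 11.2
eef_pos: [544.6, 47.9, 68.2]
tcp_rot: [3.142, -0.0, 1.335]
contact_force: [-4.4, 1.9, 2.1]
opening: -0.0
grasp_force: 2.3
11.2 [544.6  47.9  68.2] [ 3.142 -0.     1.335] [-4.4  1.9  2.1] -0.0004228906859174507
[-9.56366416 53.31928735 68.23711159]
```

Now I'll creep forward until the stop shows in the force.

```bash
python3 -m crank '[[0,0.001,0,0,0,0,1],[0,0.002,0,0,0,0,1],[0,0.003,0,0,0,0,1],[0,0.004,0,0,0,0,1]]'
python3 -m crank '[[0,0.001,0,0,0,0,1],[0,0.002,0,0,0,0,1],[0,0.002,0,0,0,0,1]]'
```

```text
clock: 11.6
eef_pos: [548.2, 47.0, 68.3]
tcp_rot: [-3.142, -0.0, 1.335]
contact_force: [-3.9, 3.0, -0.2]
opening: -0.004
grasp_force: 2.0
clock: 11.9
eef_pos: [550.4, 46.5, 68.3]
tcp_rot: [3.141, -0.0, 1.335]
contact_force: [-3.0, 2.4, -2.2]
opening: -0.001
grasp_force: 1.6
```

```bash
python3 -m crank '[[0,0.001,0,0,0,0,1],[0,0.002,0,0,0,0,1],[0,0.002,0,0,0,0,1]]'
python3 -m crank '[[0,0.001,0,0,0,0,1],[0,0.002,0,0,0,0,1],[0,0.002,0,0,0,0,1]]'
```

```text
clock: 12.2
eef_pos: [550.7, 46.4, 68.2]
tcp_rot: [-3.139, 0.0, 1.335]
contact_force: [-9.0, 5.3, 3.8]
opening: 0.002
grasp_force: 5.1
clock: 12.5
eef_pos: [550.8, 46.3, 68.2]
tcp_rot: [-3.135, 0.001, 1.334]
contact_force: [-15.5, 9.2, 11.1]
opening: -0.003
grasp_force: 9.1
```

The tool stalled at jig x≈-3, where home was expected, with force rising to 18 N. I'll press a little more, then back off, retreat and check.

```bash
python3 -m crank '[[0,0.001,0,0,0,0,1],[0,0.002,0,0,0,0,1],[0,0.002,0,0,0,0,1],[0,0.002,0,0,0,0,1]]'
python3 -m crank '[[0,-0.01,0,0,0,0,1],[0,-0.03,0,0,0,0,1],[0,-0.05,0,0,0,0,1],[0,-0.07,-0.02,0,0,0,1],[0,-0.08,-0.06,0,0,0,1]]'
python3 -m crank '[[0,-0.04,-0.03,0,0,0,1],[0,-0.08,-0.06,0,0,0,1],[0,-0.1,-0.1,0,0,0,1],[0,-0.1,-0.1,0,0,0,1]]'
python3 - <<'E'
from g import *
s=now()
from rig import cams
import cv2
f=cams.grab_frame("scene")["image"][160:310,250:420,::-1];g=cams.grab_frame("top")["image"][120:240,265:385,::-1]
h=np.zeros((500,1000,3),np.uint8)
cv2.imwrite("pics/d5.png",cv2.resize(f,None,fx=4,fy=4,interpolation=cv2.INTER_CUBIC));cv2.imwrite("pics/d6.png",cv2.resize(g,None,fx=5,fy=5,interpolation=cv2.INTER_CUBIC))
pr=lambda n,P:((proj(n,jig2w(JP,P))-([265,120] if n=='top' else [250,160])+.5)*(5 if n=='top' else 4)-.5).round()
for n in('top','scene'):
  print(n,'home bar front',pr(n,[[24,-110,32],[24,110,32]]),'report near edge cut x=165,159 y60',pr(n,[[165,60,34],[159,60,34],[25,60,34]]))
E
```

```text
clock: 12.9
eef_pos: [550.9, 46.3, 68.1]
tcp_rot: [-3.132, 0.001, 1.334]
contact_force: [-23.3, 12.5, 17.6]
opening: 0.001
grasp_force: 13.2
clock: 13.4
eef_pos: [475.7, 63.5, 127.0]
tcp_rot: [-3.138, 0.002, 1.335]
contact_force: [1.0, -0.0, 0.1]
opening: -0.001
grasp_force: 0.0
clock: 13.8
eef_pos: [382.1, 87.9, 233.1]
tcp_rot: [3.133, -0.004, 1.336]
contact_force: [1.4, -0.2, 0.0]
opening: -0.001
grasp_force: 0.0
13.8 [382.1  87.9 233.1] [ 3.133 -0.004  1.336] [ 1.4 -0.2  0. ] -0.0006099711223549083
top home bar front [[443. 353.]
 [114. 275.]] report near edge cut x=165,159 y60 [[239.  84.]
 [237.  93.]
 [189. 291.]]
scene home bar front [[156. 329.]
 [461. 166.]] report near edge cut x=165,159 y60 [[530. 375.]
 [524. 367.]
 [396. 201.]]
```

View pics/d5.png

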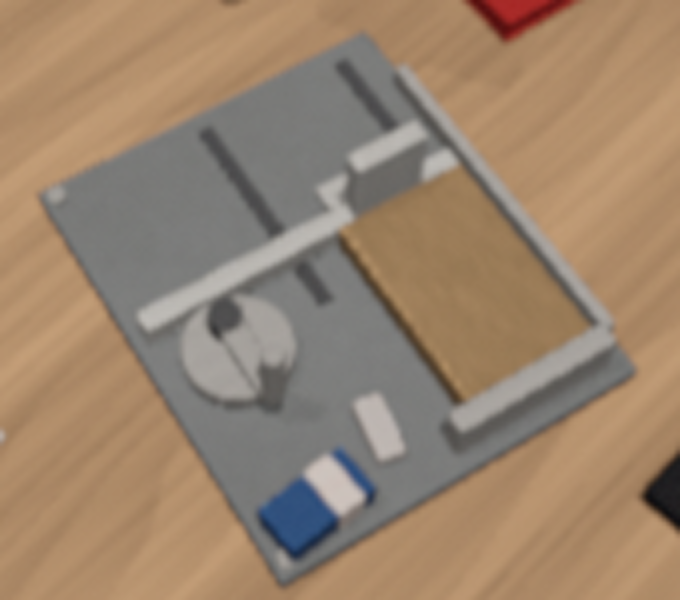

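View pics/d6.png

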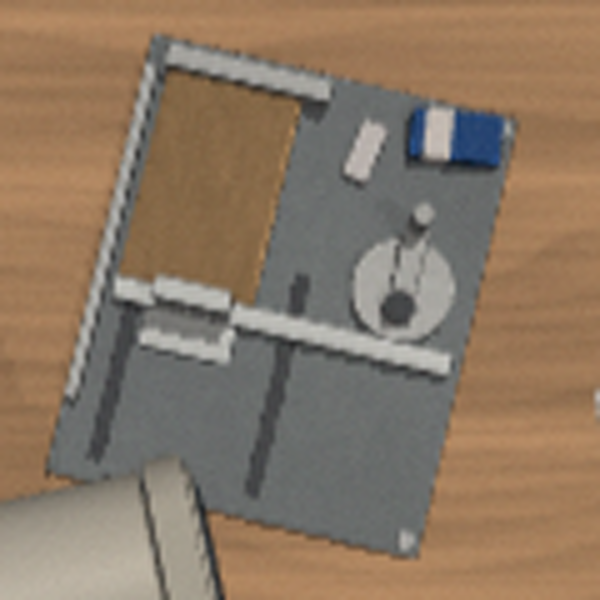

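The bar's front edge is at top (450,353), and the home model gives about (443,353), so it is within about 1 mm of home. The report is flush against the stop and square, the cam is still at its low point, and the bystanders on the jig haven't moved.

```bash
python3 -c "
from rig import sign_off
print(sign_off())"
```

```text
the job is handed in; nothing more can be done
None
```

I swung the cam to its low point (about -3.14 rad), then pushed the slide to its stop with the report flush and square against the end stop, and handed the job in at about 14 s; the sign-off returned no verdict.

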